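# Pack the stacking snack-pot set into its gift box

### The job

Pack the snack-pot set into the open gift-box base, building it up there one piece at a time: first stand the deep pot in the empty round well of the insert, then seat the divided pot on it, then the shallow pot, and close the stack with the lid, each piece fully down on the one below and upright. Let go of everything, and leave the little white accessory box in the gift box, the tape dispenser and the calculator where they are.

Things in the scene. Friction and masses are not known exactly. Their poses are not given: they have to be found in the camera images.
- deep_center (a point): Deep snack pot: tallest of three round off-white plastic pots, open at the top, flat bottom without a plug, plain inside. 78 mm tall (body 72, neck 6); body 58 across, neck 53 across with a round 46 mm open mouth. Loose, about 75 g. Point: on its axis half-way up, 39 mm above the bottom; z up along the axis.
- divided_center (a point): Divided snack pot: middle-sized, with a cross-shaped partition inside, 20 mm below the rim. 64 mm tall (plug 8, body 50, neck 6); body 58 across, neck 53 across with a round 46 mm open mouth. Plug underneath, 33 mm across at the foot, tapering to 41; it drops into the mouth of the pot below till the body rests on that rim. About 62 g. Point: on its axis half-way up, 32 mm above its foot; z up.
- shallow_center (a point): Shallow snack pot: the lowest, plain inside. 48 mm tall (plug 8, body 34, neck 6); body 58 across, neck 53 across with a round 46 mm open mouth. Plug underneath, 33 mm across at the foot, tapering to 41; it drops into the mouth of the pot below till the body rests on that rim. About 50 g. Point: on its axis half-way up, 24 mm above its foot; z up.
- lid_center (a point): Lid: off-white, closed, with a carrying loop on top. 48 mm tall (plug 8, round cap 22 tall and 58 across, loop 18 high, 43 long, 7 thick). Plug underneath, 33 mm across at the foot, tapering to 41; it drops into the mouth of the pot below till the body rests on that rim. About 45 g. Point: on its axis half-way up, 24 mm above its foot, 6 below the cap's top; z up, x along the loop.
- well_floor (a point): Floor centre of the round well (71 mm across, 15 deep) in the insert (top 18 mm above bench) of the gift box: fixed white card tray 232 x 150, walls 32 high. 52 mm from the tray's middle; 3 mm above the bench. x: along the tray, towards the square well; z up. In the finished stack the points of deep, divided, shallow pot and lid are 39, 102, 150, 190 mm above it.
- accessory_center (a point): Bystander: plain white carton 45 x 45 x 60 mm standing in the square well of the gift box, 114 mm from the round well's centre. Loose. The point is its centre.
- basket: Bystander: blue plastic parts basket, 230 x 150 x 65 mm (rim 242 x 162), with flat folded cartons in it, fixed on the bench. Origin under its centre, x along its long side.
- dispenser: Bystander: cream desk tape dispenser with a clear roll, 125 x 55 x 82 mm high, loose. Origin under its centre, x along its length.
- calculator: Bystander: grey desk calculator with black keys lying flat, 145 x 90 x 17 mm, loose. Origin under its centre, x along its length.
Not all that is in view belongs to the job. Leave any blue or pink look-alike of the part that bears divided_center alone. Leave any yellow look-alike of the part that bears deep_center alone.

How it is judged:
On the way, in this order (a step that is already met when the one before it is completed fails the run):
1. the deep pot stands upright in the round well of the gift-box insert, let go (horizontal distance between deep_center and well_floor below 0.009 m and angle between deep_center's own z axis and vertical below 0.08 rad and z of deep_center in the frame of well_floor between 0.034 and 0.044 m and contact force between the fingers and deep below 0.05 N), for 0.2 s.
2. the divided pot is seated on the deep pot, let go (horizontal distance between deep_center and well_floor below 0.009 m and angle between each of deep_center, divided_center's own z axis and vertical below 0.08 rad and z of deep_center in the frame of well_floor between 0.034 and 0.044 m and z of divided_center in the frame of well_floor between 0.098 and 0.106 m and horizontal distance between divided_center and deep_center below 0.006 m and contact force between the fingers and divided below 0.05 N), for 0.2 s.
3. the shallow pot is seated on the divided pot, let go (horizontal distance between deep_center and well_floor below 0.009 m and angle between each of deep_center, divided_center, shallow_center's own z axis and vertical below 0.08 rad and z of deep_center in the frame of well_floor between 0.034 and 0.044 m and z of divided_center in the frame of well_floor between 0.098 and 0.106 m and horizontal distance between divided_center and deep_center below 0.006 m and z of shallow_center in the frame of well_floor between 0.146 and 0.154 m and horizontal distance between shallow_center and divided_center below 0.006 m and contact force between the fingers and shallow below 0.05 N), for 0.2 s.
4. the lid is seated on the shallow pot, let go (horizontal distance between deep_center and well_floor below 0.009 m and angle between each of deep_center, divided_center, shallow_center, lid_center's own z axis and vertical below 0.08 rad and z of deep_center in the frame of well_floor between 0.034 and 0.044 m and z of divided_center in the frame of well_floor between 0.098 and 0.106 m and horizontal distance between divided_center and deep_center below 0.006 m and z of shallow_center in the frame of well_floor between 0.146 and 0.154 m and horizontal distance between shallow_center and divided_center below 0.006 m and z of lid_center in the frame of well_floor between 0.186 and 0.194 m and horizontal distance between lid_center and shallow_center below 0.006 m and contact force between the fingers and lid below 0.05 N), for 0.2 s.
At the end, for the whole second after the job is handed in: The deep pot stands upright on the floor of the round well, within 9 mm of its centre; on it, in this order, the divided pot, the shallow pot and the lid are each seated (within 4 mm of full depth, 6 mm of the axis of the piece below, tilted under 0.08 rad); all released and at rest (horizontal distance between deep_center and well_floor below 0.009 m and angle between each of deep_center, divided_center, shallow_center, lid_center's own z axis and vertical below 0.08 rad and z of deep_center in the frame of well_floor between 0.034 and 0.044 m and z of divided_center in the frame of well_floor between 0.098 and 0.106 m and horizontal distance between divided_center and deep_center below 0.006 m and z of shallow_center in the frame of well_floor between 0.146 and 0.154 m and horizontal distance between shallow_center and divided_center below 0.006 m and z of lid_center in the frame of well_floor between 0.186 and 0.194 m and horizontal distance between lid_center and shallow_center below 0.006 m and linear speed of each of deep, divided, shallow, lid below 0.02 m/s and angular speed of each of deep, divided, shallow, lid below 0.2 rad/s); the robot touches nothing.
It fails at once if the accessory box is moved more than 15 mm or tipped (distance of accessory_center from where it was at the start of the episode above 0.015 m or angle between accessory_center's own z axis and vertical above 0.2 rad).
It fails at once if the tape dispenser is moved more than 20 mm (distance of dispenser from where it was at the start of the episode above 0.02 m).
It fails at once if the calculator is moved more than 20 mm (distance of calculator from where it was at the start of the episode above 0.02 m).
It also fails if it takes over 93 s, if anything falls off the work surface, if the arm or the gripper's body presses on something with over 40 N, if the wrist force passes 120 N, or if a joint passes its speed limit or range.

### The arm

A 6-joint arm with a two-finger parallel gripper is mounted at the origin on the work surface. World frame = base frame: x ahead of the robot, y to its left, z up, the work surface at z = 0. Lengths are in m, angles in rad, forces in N, time in s.
With the tool pointing down it reaches from about 0.35 to 1 m from the base axis. Payload 7.1 kg.
Tool frame: the origin (TCP) lies between the finger pads; the fingertips stand 22 mm ahead of it and the grasp point (between the pads) lies 3 mm ahead of it; z points along the fingers, y is the line along which they close (so a half turn about z gives the same grasp; the last joint's range is limited). The gripper opens to 85 mm and grips with 20 to 120 N. Pads are 22 mm wide; open, the fingers measure 114 mm over their backs; the gripper's body (76 mm by 85 mm) begins 54 mm behind the grasp point. The pads swing forward as they close: fully open they stand 13 mm farther back than shut.
Start: joints at [-1.324, 0.423, 1.63, -0, 1.089, -0.019], TCP at [0.164, -0.603, 0.253] pointing down, gripper open.
Joint ranges: [-3, 3], [-0.9, 2.11], [0.09, 2.58], [-1.31, 4.45], [0.11, 2.69], [-2.54, 2.54]. Speed limits (rad/s): [2.39, 2.39, 3.01, 3.14, 3.14, 3.14].

### API

Orientations are given as a rotation vector (axis times angle).
In Python, from rig import manip gives the robot as it stands. The module is installed in compiled form; this text tells all that it offers. Calls block until the motion is done:
- manip.move_to(position, orientation): joint-space move of the TCP to a pose.
- manip.servo_line(position, orientation=None, rate=0.15): straight line of the TCP; orientation=None keeps the orientation; rate is the mean speed in m/s.
- manip.set_joints(angles): joint-space move.
- manip.command_gripper(opening, f_grip=None): finger opening in m; f_grip is the grip in N (None keeps the last); returns when the fingers have stopped.
- manip.hold(seconds).
- manip.solve_ik(position, orientation): joint angles nearest the present ones, or None.
- manip.camera(name): name is "scene" or "side" or "wrist"; returns a dict with "image" (400x640x3 uint8, red, green, blue), "fx", "fy", "cx", "cy" (pixels), "cam_to_world" (4x4, takes a point from camera to world coordinates); the wrist camera has in their place "mount" (4x4, takes a point from camera to tool coordinates, whose origin is the TCP and whose axes are the flange's). Camera axes: x right, y down, z forward; pixel columns grow to the right and rows downward; lengths in m; the calibration is good to about 2 mm. The wrist camera is an equidistant fisheye: a pixel r from the principal point sees the ray r / f radians off the axis. A picture is of the moment at which its call begins: read the wrist's pose just before it. There is no depth.
A pose or a line that the arm cannot do raises manip.IKError and nothing moves.
- manip.sign_off(): hands the job in; it is judged then, once.
Readings, each from a call of its own:
- manip.get_time(): time.
- manip.get_joint_positions(): joint angles.
- manip.get_joint_vel(): joint speeds.
- manip.get_tau(): joint torques, N m.
- manip.get_position(): TCP position.
- manip.get_ee_rot(): TCP orientation.
- manip.get_contact_force(): force on the tool from outside, world axes, zero at the start.
- manip.get_torque(): the same for the moment, N m.
- manip.get_width(): finger opening in m.
- manip.get_grip_force(): force on a finger pad.
Only numpy, scipy, OpenCV 4.12 (cv2) and the standard library are available. Lean on these libraries where they do the work, as an engineer would, in place of code of your own. Each camera call takes 0.05 s, during which the arm holds its last target. There are 200 camera calls.

## Working session

There is one attempt and no reset: what is moved stays moved. The work goes in short steps, each a Python script; the robot and the scene stay as the last script left them, time stands still between calls to the robot, and variables do not carry over. Pictures are saved under pics/ and viewed, at most 14 in all, crops included, and the job is handed in when it is done.

```bash
mkdir -p pics; python3 - <<'E'
from rig import manip
import cv2
for n in ("scene","side","wrist"):
    c=manip.camera(n); cv2.imwrite(f"pics/{n}0.png",c["image"][:,:,::-1])
    print(n,c["fx"],c["fy"],c["cx"],c["cy"],(c["cam_to_world"] if n!="wrist" else c["mount"]).round(3).tolist())
print(manip.get_ee_rot(),manip.get_time())
E
```

```text
scene 508.5963246473055 508.5963246473055 317.8221557627931 203.3466373039708 [[-0.591, 0.574, -0.567, 1.317], [0.807, 0.422, -0.413, 0.535], [0.002, -0.702, -0.713, 1.007], [0.0, 0.0, 0.0, 1.0]]
side 490.10597948091265 490.10597948091265 313.11882273982616 196.74722841457904 [[-0.669, -0.576, 0.47, -0.009], [-0.743, 0.502, -0.442, 0.526], [0.019, -0.645, -0.764, 0.983], [0.0, 0.0, 0.0, 1.0]]
wrist 309.70691628693146 309.70691628693146 313.02851370504624 198.11764720494148 [[0.002, -0.962, -0.272, 0.068], [1.0, 0.002, 0.0, 0.001], [0.0, -0.272, 0.962, -0.122], [0.0, 0.0, 0.0, 1.0]]
[-3.11271427e+00 -4.16154735e-01  2.22213494e-04] 0.15
```

View pics/scene0.png

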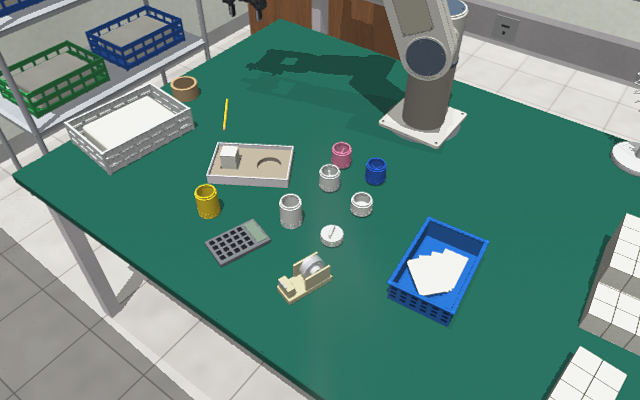

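View pics/side0.png

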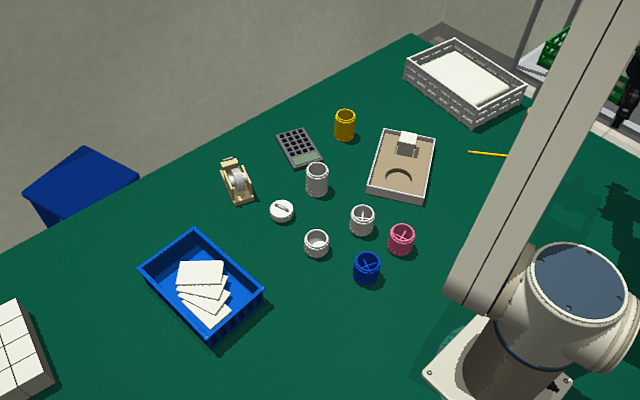

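Candidates in the scene picture:
- **Deep pot:** white at (290,211), look-alike yellow at (206,201).
- **Divided pot:** white at (330,178), look-alikes blue at (375,171) and pink at (341,155).
- **Shallow pot:** (361,204).
- **Lid:** (332,236).
- **Round well:** (270,162).
- **Accessory box:** (229,155).

By the description I take the off-white ones. Next I'll locate them and check from above with the wrist camera.

```bash
cat > h.py <<'E'
import numpy as np, cv2
from rig import manip
from scipy.spatial.transform import Rotation as R
def ray(c,u,v,T):
    x,y=(u-c["cx"])/c["fx"],(v-c["cy"])/c["fy"]
    if "mount" in c:
        r=np.hypot(x,y); s=np.sin(r)/r if r>1e-9 else 1; d=np.array([x*s,y*s,np.cos(r)])
    else: d=np.array([x,y,1])
    return T[:3,3],T[:3,:3]@d
def at_z(c,u,v,z,T=None):
    o,d=ray(c,u,v,c["cam_to_world"] if T is None else T); return (o+d*(z-o[2])/d[2])[:2]
def wrist():
    T=np.eye(4);T[:3,:3]=R.from_rotvec(manip.get_ee_rot()).as_matrix();T[:3,3]=manip.get_position()
    c=manip.camera("wrist"); return c,T@c["mount"]
def proj(c,T,p):
    q=np.linalg.inv(T)@np.append(p,1); a=np.arctan2(np.hypot(q[0],q[1]),q[2]); n=q[:2]/np.hypot(q[0],q[1])
    return np.array([c["cx"],c["cy"]])+c["fx"]*a*n
def ori(yaw): # tool down, tool y (closing line) at angle yaw from world y
    return (R.from_euler("z",yaw)*R.from_euler("x",np.pi)).as_rotvec()
E
python3 - <<'E'
from h import *
S=manip.camera("scene");D=manip.camera("side")
P=dict(deep=((290,199),(317,167),.078),div=((329,172),(362,211),.064),sh=((361,198),(317,237),.048),lid=((332,233),(281,209),.03),well=((270,163),(401,179),.018),pink=((341,149),(401,230),.064),blue=((375,165),(366,260),.064),yel=((206,190),(345,116),.078),acc=((230,149),(407,135),.063),disp=((305,280),(237,182),.03),bask=((440,228),(200,268),.065))
for k,(a,b,z) in P.items(): print(k,at_z(S,*a,z).round(3),at_z(D,*b,z).round(3))
for x,y,z,yaw in((.5,0,.4,0),(.5,-.05,.45,0),(.45,0,.45,0)):
    print(manip.solve_ik([x,y,z],ori(yaw)))
E
```

```text
deep [ 0.607 -0.071] [ 0.615 -0.071]
div [ 0.449 -0.059] [ 0.446 -0.064]
sh [0.468 0.06 ] [0.469 0.061]
lid [0.603 0.061] [0.601 0.062]
well [ 0.478 -0.251] [ 0.477 -0.25 ]
pink [ 0.347 -0.088] [ 0.347 -0.092]
blue [0.348 0.029] [0.343 0.029]
yel [ 0.712 -0.269] [ 0.71  -0.264]
acc [ 0.537 -0.349] [ 0.553 -0.351]
disp [0.76  0.094] [0.745 0.091]
bask [0.456 0.284] [0.567 0.316]
[-2.38022475e-02  8.69691747e-02  1.73230743e+00 -4.44089210e-16
  1.32231605e+00  1.54699408e+00]
[-1.23352752e-01  5.92660300e-02  1.65388586e+00 -4.44089210e-16
  1.42844077e+00  1.44744358e+00]
[-2.64475276e-02 -3.36571130e-02  1.74823732e+00 -4.44089210e-16
  1.42701244e+00  1.54434880e+00]
```

```bash
python3 - <<'E'
from h import *
manip.move_to([.47,-.08,.40],ori(0)); manip.hold(.2)
c,T=wrist(); im=c["image"][:,:,::-1]; cv2.imwrite("pics/w1.png",im); np.save("w1T.npy",T)
cv2.imwrite("pics/w1v.png",cv2.resize(im,(800,500),interpolation=cv2.INTER_CUBIC))
print(manip.get_time())
E
```

```text
2.725
```

View pics/w1v.png

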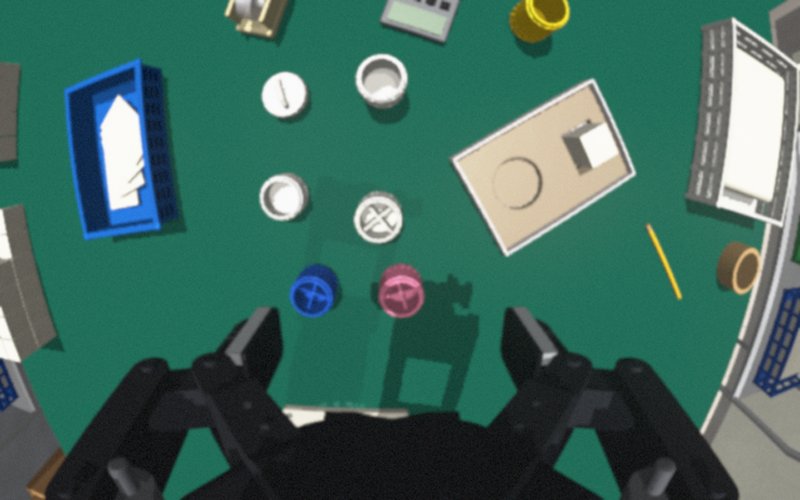

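The wrist view confirms the choice, with these positions in the 800x500 view:
- deep pot, plain inside, (382,80)
- divided pot with white cross (378,217)
- shallow pot (284,197)
- lid with loop (285,95)
- well (517,183)
- white box (597,145)
- blue (314,292) and pink (401,292) look-alikes, to be left alone

Next, silhouette fits.

```bash
cat > fit.py <<'E'
from h import *
from scipy.optimize import minimize
def fit(c,T,im,pts,guess,loc,axis_only=True):
    """pts(params)->Nx3 hull points; maximise IoU with the non-green blob at loc"""
    K=4
    b=cv2.resize(im,None,fx=K,fy=K,interpolation=cv2.INTER_CUBIC)
    hsv=cv2.cvtColor(b,cv2.COLOR_RGB2HSV); m=((hsv[...,1]<95)&(hsv[...,2]>70)).astype(np.uint8)
    n,l=cv2.connectedComponents(m); blob=(l==l[int(loc[1]*K),int(loc[0]*K)]).astype(np.uint8)
    cs,_=cv2.findContours(blob,cv2.RETR_EXTERNAL,cv2.CHAIN_APPROX_NONE); M=np.zeros_like(blob)
    cv2.fillPoly(M,[cv2.convexHull(max(cs,key=cv2.contourArea))],1)
    def cost(p):
        q=np.array([proj(c,T,x) for x in pts(p)]); h=cv2.convexHull(np.round(((q+.5)*K-.5)*16).astype(np.int32))
        A=np.zeros_like(M); cv2.fillPoly(A,[h],1,shift=4)
        return 1-(A&M).sum()/(A|M).sum()
    g=np.array(guess,float); r=minimize(cost,g,method="Nelder-Mead",options=dict(initial_simplex=np.vstack([g]+[g+np.eye(len(g))[i]*(.008 if i<2 else .06) for i in range(len(g))]),xatol=2e-4,fatol=1e-4))
    return r.x,1-r.fun
t=np.linspace(0,2*np.pi,48,endpoint=False)
def cyl(secs): return lambda p: np.vstack([np.c_[p[0]+r*np.cos(t),p[1]+r*np.sin(t),np.full(48,z)] for r,z in secs])
def tray(p):
    q=[]
    for z in(0,.032):
        for a,b in((1,1),(1,-1),(-1,1),(-1,-1)):
            x,y=a*.116,b*.075; q.append([p[0]+x*np.cos(p[2])-y*np.sin(p[2]),p[1]+x*np.sin(p[2])+y*np.cos(p[2]),z])
    return np.array(q)
E
python3 - <<'E'
from fit import *
c=manip.camera("wrist"); T=np.load("w1T.npy"); im=cv2.imread("pics/w1.png")[:,:,::-1]
v=lambda x,y:(x/1.25,y/1.25)
for k,s,g,l in (("deep",[(.029,0),(.029,.072),(.0265,.078)],(.61,-.071),v(358,80)),("div",[(.0165,0),(.0205,.008),(.029,.008),(.029,.058),(.0265,.064)],(.448,-.061),v(358,217)),
 ("sh",[(.0165,0),(.029,.008),(.029,.042),(.0265,.048)],(.468,.06),v(264,200)),("lid",[(.0165,0),(.029,.008),(.029,.03)],(.602,.061),v(270,95))):
    print(k,*fit(c,T,im,cyl(s),g,l))
p,i=fit(c,T,im,tray,(.51,-.295,-.9),v(480,170)); print("tray",p,i)
w=at_z(c,*v(517,183),.018,T); d=np.array([np.cos(p[2]),np.sin(p[2])]); print("well tray",p[:2]-.052*d,"direct",w)
a,b=at_z(c,*v(282,80),.048,T),at_z(c,*v(287,107),.048,T); print("loop",a,b,np.arctan2(*(b-a)[::-1]))
E
```

```text
deep [ 0.61266896 -0.06958833] 0.9014796396690172
div [ 0.44084571 -0.06449823] 0.8891953204928607
sh [0.46729857 0.05962548] 0.8910438966905627
lid [0.60286502 0.05781055] 0.8986389874490283
tray [ 0.51339826 -0.29589255 -1.01958848] 0.940000521417212
well tray [ 0.486165   -0.25159413] direct [ 0.48621007 -0.25097757]
loop [0.61853588 0.05318108] [0.58365644 0.04677376] -2.959919076847739
```

```bash
python3 - <<'E'
from fit import *
c=manip.camera("wrist"); T=np.load("w1T.npy"); im=cv2.imread("pics/w1.png")
K=3;b=cv2.resize(im,None,fx=K,fy=K,interpolation=cv2.INTER_CUBIC)
def ring(x,y,r,z,col):
    q=np.array([proj(c,T,(x+r*np.cos(a),y+r*np.sin(a),z)) for a in t]); cv2.polylines(b,[np.round((q+.5)*K).astype(np.int32)],1,col,1)
for x,y,h in((.61267,-.06959,.078),(.4408,-.0645,.064),(.4673,.0596,.048)): ring(x,y,.0265,h,(0,0,255));ring(x,y,.029,h-.006,(255,0,0));ring(x,y,.023,h,(0,200,0))
ring(.60286,.0578,.029,.03,(0,0,255)); ring(.60286,.0578,.029,.008,(255,0,0)); ring(.4862,-.2513,.0355,.018,(0,0,255))
q=np.array([proj(c,T,x) for x in tray((.5134,-.2959,-1.0196))[[4,5,7,6]]]);cv2.polylines(b,[np.round((q+.5)*K).astype(np.int32)],1,(0,0,255),1)
cv2.imwrite("pics/ov.png",b[100:640,570:1370] if 0 else b[90:640,580:1380])
E
```

```text
(no output)
```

View pics/ov.png

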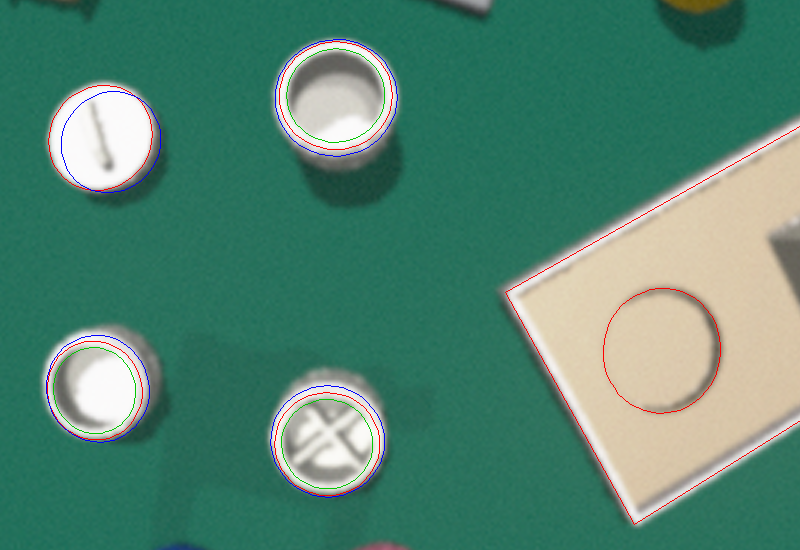

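```bash
cat >> h.py <<'E'
PSI=-.6
def pick(x,y,z,up):
    manip.command_gripper(.085,30)
    manip.move_to([x,y,z+.1],ori(0)); manip.servo_line([x,y,z],rate=.15)
    manip.command_gripper(.03,30); print("width",manip.get_width(),"grip",manip.get_grip_force())
    manip.servo_line([x,y,up],rate=.25); print("held",manip.get_width(),"t",manip.get_time())
def place(x,y,z,up):
    manip.move_to([x,y,max(z+.05,up)],ori(PSI)); manip.servo_line([x,y,z+.02],rate=.15); manip.hold(.1)
    f0=manip.get_contact_force()[2]
    for k in range(12):
        manip.servo_line([x,y,z+.0185-.0017*k],rate=.03)
        f=manip.get_contact_force()[2]-f0
        if f>4: break
    print("contact dF",f,"z err",manip.get_position()[2]-z)
    manip.command_gripper(.085); manip.servo_line([x,y,z+.1],rate=.2); print("t",manip.get_time())
E
python3 - <<'E'
from h import *
pick(.6127,-.0696,.055,.2)
place(.4862,-.2513,.058,.16)
manip.servo_line([.4862-.05,-.2513+.04,.3],rate=.3); manip.hold(.2)
c,T=wrist(); im=c["image"][:,:,::-1]; np.save("w2T.npy",T); cv2.imwrite("pics/w2.png",im)
S=manip.camera("scene")["image"][:,:,::-1]
cv2.imwrite("pics/w2v.png",np.hstack([cv2.resize(im,(480,300)),cv2.resize(S[100:260,190:390],(320,256)) if 0 else cv2.resize(S[90:290,180:380],(300,300))]))
E
```

```text
width 0.05604652700191702 grip 32.85595565917902
held 0.056369683365337195 t 6.0583
contact dF 16.786439806980713 z err 0.0011556684655721558
t 11.8083
```

View pics/w2v.png

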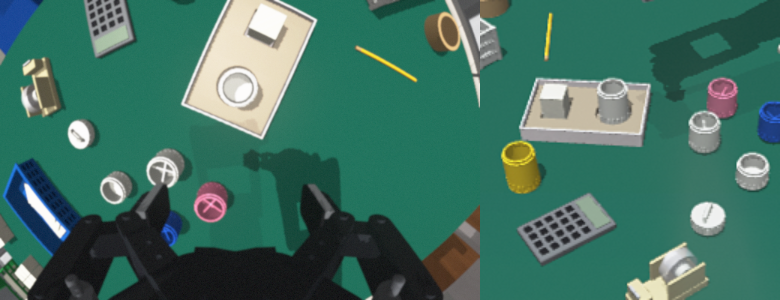

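The white pot is upright in the well at (238,88). I'll check the centring with an overlay of the rim and well.

```bash
python3 - <<'E'
from fit import *
c=manip.camera("wrist"); T=np.load("w2T.npy"); im=cv2.imread("pics/w2.png")
K=5;b=cv2.resize(im,None,fx=K,fy=K,interpolation=cv2.INTER_CUBIC)
def ring(x,y,r,z,col):
    q=np.array([proj(c,T,(x+r*np.cos(a),y+r*np.sin(a),z)) for a in t]); cv2.polylines(b,[np.round((q+.5)*K).astype(np.int32)],1,col,1)
x,y=.4862,-.2513
ring(x,y,.0265,.081,(0,0,255));ring(x,y,.023,.081,(0,200,0));ring(x,y,.029,.075,(255,0,0));ring(x,y,.0355,.018,(255,0,255))
u,v=(proj(c,T,(x,y,.05))*K).astype(int); cv2.imwrite("pics/ov2.png",b[max(0,v-250):v+250,u-300:u+300])
E
```

```text
(no output)
```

View pics/ov2.png

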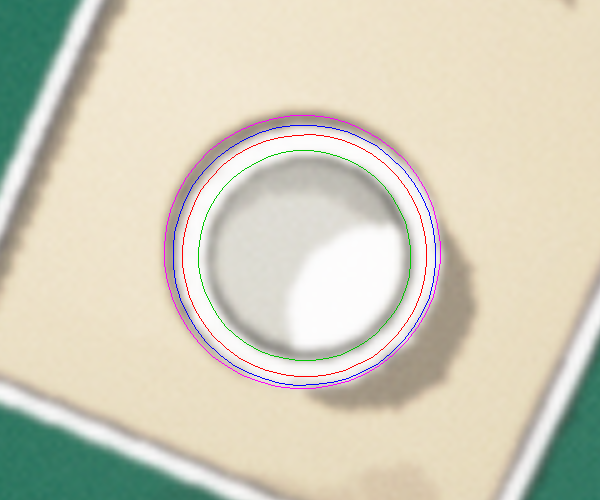

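The pot is centred in the well to about 1 mm. Next is the divided pot, with an abort if contact comes too early.

```bash
sed -i 's/^    manip.command_gripper(.085); manip.servo_line(\[x,y,z+.1\]/    if manip.get_position()[2]-z>.0045: raise SystemExit("early contact")\n&/' h.py; python3 - <<'E'
from h import *
pick(.4408,-.0645,.036,.2)
place(.4862,-.2513,.036+.073,.2)
manip.servo_line([.4862-.05,-.2513+.04,.35],rate=.3); manip.hold(.1)
c,T=wrist(); im=c["image"][:,:,::-1]; np.save("w3T.npy",T); cv2.imwrite("pics/w3.png",im)
S=manip.camera("scene")["image"][:,:,::-1]
cv2.imwrite("pics/w3v.png",np.hstack([cv2.resize(im,(480,300)),cv2.resize(S[90:240,200:350],(300,300),interpolation=2)]))
E
```

```text
width 0.05839764097080925 grip 30.37393692880869
held 0.05797768383607776 t 15.9167
contact dF 13.14522923704658 z err 0.0011363639336726683
t 21.475
```

View pics/w3v.png

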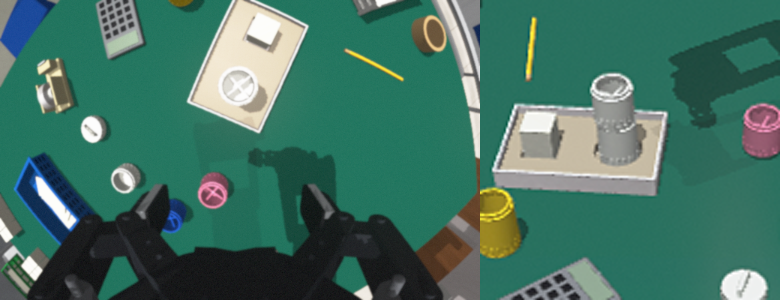

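The divided pot sits straight on the deep pot, in the well at (238,87) in the left half. Next the shallow pot.

```bash
python3 - <<'E'
from h import *
pick(.4673,.0596,.031,.27)
place(.4862,-.2513,.031+.129,.27)
manip.servo_line([.4862-.05,-.2513+.04,.40],rate=.3); manip.hold(.1)
c,T=wrist(); im=c["image"][:,:,::-1]; np.save("w4T.npy",T); cv2.imwrite("pics/w4.png",im)
S=manip.camera("scene")["image"][:,:,::-1]
cv2.imwrite("pics/w4v.png",np.hstack([cv2.resize(im,(480,300)),cv2.resize(S[70:220,200:350],(300,300),interpolation=2)]))
E
```

```text
width 0.05643488454352803 grip 30.699347220361233
held 0.05659065744156028 t 26.175
contact dF 11.148051508323695 z err 0.0011210274342174087
t 32.2667
```

View pics/w4v.png

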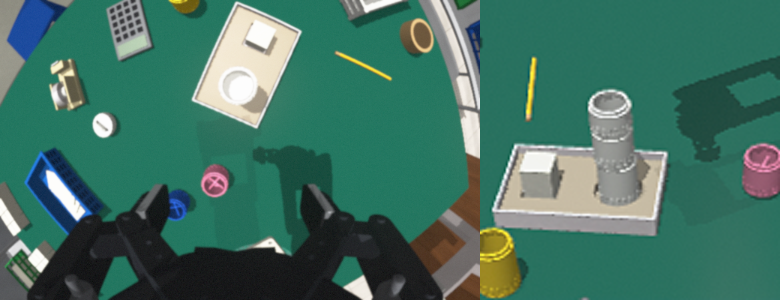

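The shallow pot is seated and the stack is straight. Next the lid.

```bash
python3 - <<'E'
from h import *
pick(.6029,.0585,.024,.31)
place(.4862,-.2513,.024+.169,.31)
manip.servo_line([.4862-.05,-.2513+.04,.42],rate=.3); manip.hold(.1)
c,T=wrist(); im=c["image"][:,:,::-1]; cv2.imwrite("pics/w5.png",im)
S=manip.camera("scene")["image"][:,:,::-1]; D=manip.camera("side")["image"][:,:,::-1]
cv2.imwrite("pics/w5v.png",np.hstack([cv2.resize(a,(390,390),interpolation=2) for a in (S[50:200,200:350],D[50:230,320:500])]))
E
```

```text
width 0.05709302983706286 grip 31.370946764945984
held 0.05719261391380196 t 37.3833
contact dF 10.964945409476135 z err 0.001276889678835269
t 43.5833
```

View pics/w5v.png

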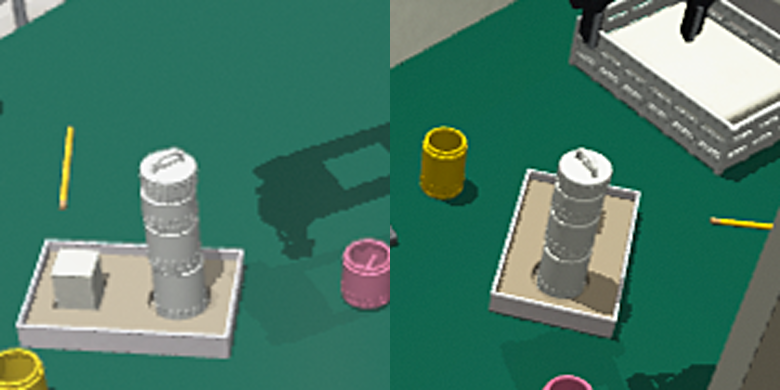

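Both views show the full stack straight, with the lid seated (left half at (168,165), right half at (585,170)) and the white box in place. I'm handing it in.

```bash
python3 -c "
from rig import manip
print(manip.sign_off())"
```

```text
the job is handed in; nothing more can be done
None
```

The deep pot, divided pot, shallow pot and lid are stacked upright in the round well and released; the job is handed in after about 44 s of robot time, though the sign-off gave no verdict.

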